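# Hang the drain stopper on the crate's drying rails

## Robot

A 6-joint arm with a two-finger parallel gripper is mounted at the origin on the work surface. World frame = base frame: x ahead of the robot, y to its left, z up, the work surface at z = 0. Lengths are in m, angles in rad, forces in N, time in s.
With the tool pointing down it reaches from about 0.3 to 0.875 m from the base axis. Payload 6.4 kg.
Tool frame: the origin (TCP) lies midway between the tips of the shut fingers; the grasp point (between the pads) lies 19 mm behind it (ctrl.hold_point_z is the distance from the TCP to the grasp point, in m); z points along the fingers, y is the line along which they close (so a half turn about z gives the same grasp; the last joint's range is limited). The gripper opens to 85 mm and grips with 20 to 120 N. Pads are 22 mm wide; open, the fingers measure 114 mm over their backs; the gripper's body (76 mm by 85 mm) begins 54 mm behind the grasp point. The pads swing forward as they close: fully open they stand 13 mm farther back than shut.
Start: joints at [1.065, 0.181, 1.607, -0, 1.354, -0.206], TCP at [0.17, 0.549, 0.231] pointing down, gripper open.
Joint ranges: [-2.99, 2.99], [-0.89, 2.07], [0.3, 2.58], [-1.14, 4.28], [0, 2.63], [-3.12, 3.12]. Speed limits (rad/s): [2.57, 2.57, 3.01, 3.14, 3.14, 3.14].

## Interface

Orientations are given as a unit quaternion [w, x, y, z].
In Python, from bench import ctrl gives the robot as it stands.
- The arm moves only by the tool carry_out, never from a script. Its argument "plan" is text: rows parted by semicolons, each of 6 numbers parted by spaces: the shift along the tool's x, y, z as a fraction of full scale, then the turn, a rotation vector about the tool's x, y, z as a fraction of full scale. A call has exactly 8 rows; each row shifts and turns the commanded pose from where the row before left it, along the tool's axes as they then stand; what a row does not reach is not made up. Full scale, the value 1, is 40 mm for a shift and 0.1 rad for a turn. A row lasts 1/12 s, in which the tool goes at most 41.7 mm and 7.16 degrees, less where a joint would pass 70% of its speed; a pose out of reach is approached as far as the arm can. A call with a number of a shift or a turn outside -1 to 1 is refused whole. A call with a gripper value outside its range is refused whole. "claw" is the gripper's target within -1 to 1 (shut at 1, half-way at 0, fully open at -1), set as the call begins (left out, the last holds). The fingers move at their own pace and stop on an object; the grip force is fixed at half the most. Time passes only in rows, so rows that do not move let the fingers close, or fill a call up. It gives the time, the measured TCP pose, the force, the opening and the grip force at its end, in the units of the state.
- ctrl.get_obs(): the state, without advancing time (a new reading comes with each control period).
- ctrl.camera(name): name is "side" or "top" or "wrist"; returns a dict with "pixels" (400x640x3 uint8, red, green, blue), "mtx" (3x3 intrinsics, pixels), "R" (3x3) and "t" (3): a world point X has camera coordinates R X + t. Camera axes: x right, y down, z forward; pixel columns grow to the right and rows downward; lengths in m; the calibration is good to about 2 mm. A picture is of the moment at which its call begins. There is no depth.
- ctrl.hand_in(): hands the job in; it is judged then, once.
The state is a dict: "time_s": time; "q": joint angles; "dq": joint speeds; "joint_efforts": joint torques, N m; "eef_pos": TCP position; "eef_rot": TCP orientation; "wrist_force": force on the tool from outside, world axes, zero at the start; "torque": the same for the moment, N m; "opening": opening from 0.0 (shut) to 1.0 (fully open); "grasp_force": force on a finger pad.
Only numpy, scipy, OpenCV 4.12 (cv2) and the standard library are available. Lean on these libraries where they do the work, as an engineer would, in place of code of your own. Each camera call takes 0.05 s, during which the arm holds its last target. There are 200 camera calls.

## Task

Hang the green drain stopper up to dry in the pine crate: bring its thin neck in at the open front end of the two steel rails, so that its collar rests on top of the rails and the plug hangs below, and slide it all the way back under the overhanging board until the neck meets the wooden crossbar. Leave it hanging there upright, let go of it, and leave the jar, the spout cover and the bowls where they are.

Things in the scene. Friction and masses are not known exactly. Their poses are not given: they have to be found in the camera images.
- stopper_center (a point): Centre of the loose green drain stopper, on its axis 52 mm above its underside. The stopper is about 0.13 kg, 104 mm tall, round about its upright z axis (yaw means nothing), and starts standing upright on the tiles. When it hangs with its collar on the rails this point is 2 mm above the rail tops.
- stopper: The stopper; origin at the centre of its underside. From the bottom: green plug disc 56 mm diameter, 0 to 12 mm; thin steel neck 12 mm diameter, 12 to 50 mm; flat green collar 48 mm diameter, 50 to 56 mm; upright round green grip knob 30 mm diameter, 56 to 104 mm.
- rail_home (a point): Where the neck's axis is when the stopper is fully home: midway between the two steel rails of the fixed crate, level with the rail tops (120 mm above the tiles). Axes are the crate's: x along the rails from their open front end inward, y left, z up. The crossbar that stops the neck has its face at x = +6 mm.
- rail_mouth (a point): Centre of the rails' open front end, level with the rail tops, 105 mm in front of rail_home; same axes. Two round steel rails 12 mm thick run along x, axes at y = -17 and +17 mm (22 mm clear gap); the front 20 mm flare to axes at -27 and +27 mm. Rail undersides are 108 mm above the tiles.
- board_edge (a point): Middle of the lower front edge of the pine board that overhangs the inner end of the rails: 15 mm in front of rail_home, 84 mm above the rail tops; same axes. A tray front stands on it up to 140 mm above the rail tops, so at home the knob is wholly under the board and an upright gripper does not fit there; in front of this edge the rails are open from above.
- crate: Slatted pine crate, fixed, open at the front and back; origin on the tiles straight below rail_home, same axes. It reaches from x = -15 to +185 mm and y = -128 to +128 mm, 265 mm high; only the two rails stick out in front.
- jar: White ceramic jar with lid, 72 mm diameter, 85 mm tall, loose, standing on the tiles; origin at the centre of its underside. Leave alone.
- spout: Steel tub spout cover, 96 mm long (its x), 60 mm wide, 74 mm tall with its small knob, loose on the tiles; origin at the centre of its underside. Leave alone.
- bowls: Stacked pair of plastic wash bowls, 150 mm diameter, 64 mm tall, loose in the tray on top of the crate; origin at the centre of the underside. Leave alone.
There are look-alikes about, which are no part of the job. Of the things like the stopper, leave any that is red; of the rest the larger one is meant.

How it is judged:
On the way:
1. the neck has entered between the rails at their open end (x of stopper_center in the frame of rail_home between -0.095 and 0.012 m and y of stopper_center in the frame of rail_home between -0.01 and 0.01 m and z of stopper_center in the frame of rail_home between -0.005 and 0.03 m), for 0.1 s.
At the end, for the whole second after the job is handed in: The stopper hangs at rest and upright (within 0.15 rad) by its collar on both rails, its centre -5 to +8 mm from rail-top height and its neck within 10 mm of the home point against the crossbar (x of stopper_center in the frame of rail_home between -0.01 and 0.01 m and y of stopper_center in the frame of rail_home between -0.01 and 0.01 m and z of stopper_center in the frame of rail_home between -0.005 and 0.008 m and angle between stopper_center's own z axis and vertical below 0.15 rad and linear speed of stopper below 0.02 m/s); the robot touches nothing.
It fails at once if the jar is moved more than 30 mm (distance of jar from where it was at the start of the episode above 0.03 m).
It fails at once if the spout cover is moved more than 30 mm (distance of spout from where it was at the start of the episode above 0.03 m).
It fails at once if the stack of bowls is moved more than 30 mm (distance of bowls from where it was at the start of the episode above 0.03 m).
It also fails if it takes over 58 s, if anything falls off the work surface, if the arm or the gripper's body presses on something with over 40 N, if the wrist force passes 120 N, or if a joint passes its speed limit or range.

## Working session

There is one attempt and no reset: what is moved stays moved. The work goes in short steps, Python scripts to look and compute and a tool call to move; the robot and the scene stay as the last step left them, time stands still between calls to the robot, and variables do not carry over. Pictures are saved under pics/ and viewed, at most 10 in all, crops included, and the job is handed in when it is done.

Besides the shell and the picture viewer there is one more tool, called after "Emit:" as name(argument=value, ...) on one line, values as JSON. carry_out: Moves the arm, as the interface text tells. Shift numbers are shares of 40 mm and turn numbers shares of 0.1 rad, none past 1 either way. Its arguments: {"type":"object","properties":{"plan":{"type":"string"},"claw":{"type":"number"}},"required":["plan"]}

```bash
mkdir -p pics; ls; python3 - <<'E'
from bench import ctrl
import cv2,pickle
o=ctrl.get_obs(); print(o['time_s'],o['eef_pos'],o['eef_rot'],o['opening'],ctrl.hold_point_z)
d={}
for n in ('side','top','wrist'):
    c=ctrl.camera(n); d[n]=c; cv2.imwrite(f'pics/{n}0.png',c['pixels'][:,:,::-1])
    print(n,c['mtx'].round(1).tolist(),c['R'].round(3).tolist(),c['t'].round(3).tolist())
pickle.dump(d,open('c0.pkl','wb'))
E
```

```text
pics
0.0 [0.16953838 0.54885996 0.2303863 ] [-2.84001936e-04  1.49349609e-01  9.88784073e-01 -8.19443905e-04] 1.0039645344364216 0.0187
side [[440.8, 0.0, 319.4], [0.0, 440.8, 202.5], [0.0, 0.0, 1.0]] [[0.891, -0.453, -0.0], [-0.304, -0.597, -0.742], [0.337, 0.662, -0.67]] [-0.462, 0.31, 0.826]
top [[366.8, 0.0, 317.2], [0.0, 366.8, 200.0], [0.0, 0.0, 1.0]] [[0.068, -0.998, -0.005], [-0.973, -0.065, -0.219], [0.219, 0.02, -0.976]] [0.003, 0.555, 0.819]
wrist [[319.9, 0.0, 315.5], [0.0, 319.9, 201.8], [0.0, 0.0, 1.0]] [[0.294, 0.956, -0.0], [0.91, -0.28, 0.307], [0.293, -0.09, -0.952]] [-0.574, -0.041, 0.38]
```

View pics/side0.png

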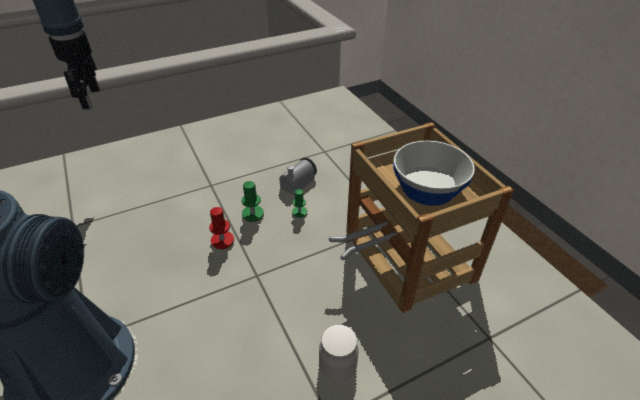

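View pics/top0.png

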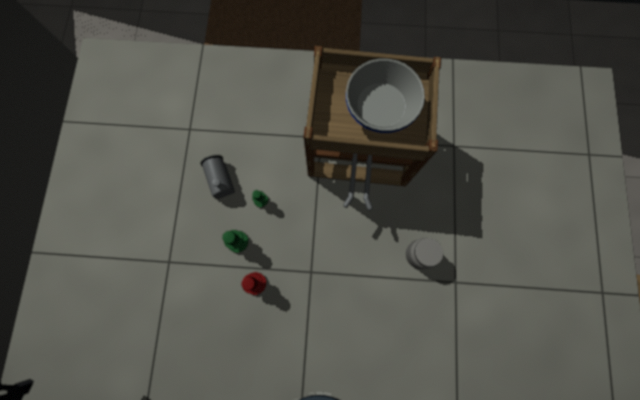

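```bash
cat > h.py <<'E'
import numpy as np,cv2
def proj(c,X):
    p=(c['R']@np.asarray(X,float).T).T+c['t']; p=p@c['mtx'].T; return p[:,:2]/p[:,2:]
PARTS=[(28,0,12),(24,50,56),(15,56,104)]
a=np.linspace(0,2*np.pi,40)
def sil(c,x,y,z0=0,k=8):
    m=np.zeros((400,640),np.uint8)
    for r,z1,z2 in PARTS:
        P=np.vstack([np.c_[x+r/1e3*np.cos(a),y+r/1e3*np.sin(a),0*a+z0+z/1e3] for z in (z1,z2)])
        cv2.fillConvexPoly(m,cv2.convexHull(np.round(proj(c,P)*k).astype(np.int32)),1,shift=3)
    return m>0
E
python3 - <<'E'
from h import *; import pickle
from scipy.optimize import minimize
d=pickle.load(open('c0.pkl','rb'))
M={}
for n in('side','top'):
    p=d[n]['pixels'].astype(int); m=(p[...,1]>1.5*p[...,0]+8)&(p[...,1]>1.3*p[...,2]+5)
    k,l,s,ce=cv2.connectedComponentsWithStats(m.astype(np.uint8))
    for i in range(1,k):
        if s[i,4]>20: print(n,s[i],ce[i].round(1))
    w={'side':(250,200),'top':(236,241)}[n]
    M[n]=np.zeros_like(m); M[n][w[1]-35:w[1]+35,w[0]-32:w[0]+32]=m[w[1]-35:w[1]+35,w[0]-32:w[0]+32]
f=lambda v:sum((sil(d[n],*v)^M[n]).sum()/M[n].sum() for n in M)
g=min((f((x,y)),x,y) for x in np.arange(.25,.7,.02) for y in np.arange(0,.45,.02))
r=minimize(f,g[1:],method='Nelder-Mead',options=dict(initial_simplex=[g[1:],(g[1]+.01,g[2]),(g[1],g[2]+.01)]))
print(g,r.x,r.fun)
for n in M:
  r1=minimize(lambda v:(sil(d[n],*v)^M[n]).sum(),r.x,method='Nelder-Mead',options=dict(initial_simplex=[r.x,r.x+[.008,0],r.x+[0,.008]])); print(n,r1.x)
s=d['side']['pixels'][215:275,320:480]; t=d['top']['pixels'][155:215,290:450]
im=np.vstack([cv2.resize(np.clip(q*g_,0,255).astype(np.uint8),(800,300),interpolation=cv2.INTER_CUBIC) for q,g_ in((s*1.0,1.5),(t*1.0,2.5))])
cv2.imwrite('pics/rails.png',im[:,:,::-1])
E
```

```text
side [242 182  21  40 529] [251.  202.8]
side [293 189  14  28 252] [298.9 203.8]
top [253 191  15  16 166] [259.4 198.5]
top [223 231  25  21 391] [235.3 240.3]
(np.float64(0.8428171149472714), np.float64(0.4500000000000002), np.float64(0.24)) [0.44900879 0.23905518] 0.8138140155258942
side [0.4490354  0.23916248]
top [0.44794629 0.23193018]
```

View pics/rails.png

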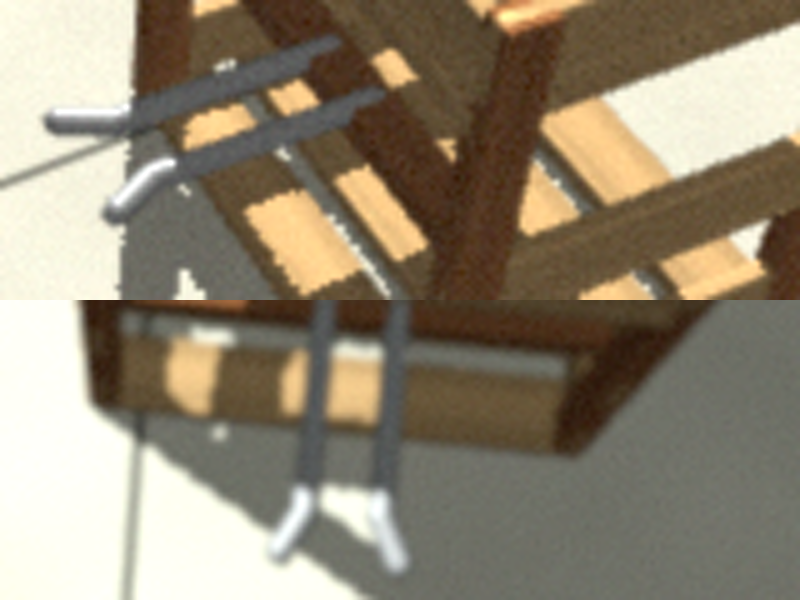

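```bash
python3 - <<'E'
from h import *; import pickle
from scipy.optimize import least_squares
d=pickle.load(open('c0.pkl','rb'))
L=[(-105,27,114),(-105,-27,114),(-85,17,114),(-85,-17,114),(-15,128,0),(-15,-128,0),(-15,128,265),(-15,-128,265)]
px={'side':[(330.5,239),(343,257),(346,239.4),(355,248),None,(408,308),(352,147),None],
'top':[(345.4,206),(370,207.5),(351,193),(366,194),(309,176),(406,184),None,None]}
L=np.array(L)/1e3
def W(v): c,s=np.cos(v[2]),np.sin(v[2]); return L@np.array([[c,s,0],[-s,c,0],[0,0,1]])+[v[0],v[1],0]
def res(v,ns=('side','top')):
    return np.concatenate([(proj(d[n],W(v))[i]-px[n][i]) for n in ns for i in range(8) if px[n][i]])
for ns in (('side','top'),('side',),('top',)):
    r=least_squares(res,[.7,0,0],args=(ns,),loss='soft_l1'); print(ns,r.x.round(4)); print(r.fun.reshape(-1,2).round(1).tolist())
    res_=res(r.x,ns).reshape(-1,2).round(1).tolist()
r=least_squares(res,[.7,0,0],loss='soft_l1'); W0=r.x
# stopper: overlay bbox
for n in('side','top'):
    m=sil(d[n],.449,.239); ys,xs=np.where(m); print(n,xs.min(),ys.min(),np.ptp(xs)+1,np.ptp(ys)+1,m.sum())
    print(proj(d[n],[(.449,.239,0),(.449,.239,.104)]).round(1).tolist())
E
```

```text
('side', 'top') [ 0.6444 -0.054  -0.017 ]
[[3.5, 0.3], [3.5, 0.2], [-1.2, 0.0], [-2.2, 2.5], [-2.5, 4.1], [-0.2, -4.0], [0.7, -3.4], [0.1, -3.0], [0.1, 1.3], [0.1, 1.5], [-2.3, -0.9], [-1.1, -1.0]]
('side',) [ 0.6476 -0.0508  0.0133]
[[4.5, -0.0], [5.2, -0.5], [-0.2, -0.6], [-0.8, 1.7], [-0.4, 1.8], [-1.1, -4.6]]
('top',) [ 0.6421 -0.0555 -0.0291]
[[0.7, -2.6], [0.1, -1.8], [0.2, 2.2], [0.3, 2.6], [-1.8, -0.6], [-0.6, 0.5]]
side 241 179 24 44 743
[[253.2, 214.5], [248.9, 183.4]]
top 219 228 29 25 551
[[235.9, 240.6], [225.6, 235.4]]
```

```bash
cat >> h.py <<'E'
from scipy.spatial.transform import Rotation as Ro
def pose(o): q=o['eef_rot']; return np.array(o['eef_pos']),Ro.from_quat(np.r_[q[1:],q[0]])
def go(o,target,Rt):
    """first turn (tool rotvec, units .1 rad), then shift in turned tool axes (units of 40 mm)"""
    p,R=pose(o); print('t',round(o['time_s'],2),'tcp',p.round(4),'turn',((R.inv()*Rt).as_rotvec()/.1).round(2),'shift',(Rt.inv().apply(np.array(target)-p)/.04).round(2))
def down(psi=0,tilt=0):  # tool y along crate y, tips tilted forward by tilt
    c,s=np.cos(psi),np.sin(psi)
    return Ro.from_matrix(np.array([[-c,-s,0],[-s,c,0],[0,0,-1]]).T)*Ro.from_rotvec([0,-tilt,0])
E
python3 - <<'E'
from h import *; import pickle
from bench import ctrl
d=pickle.load(open('c0.pkl','rb'))['wrist']; o=ctrl.get_obs(); p,R=pose(o)
cp=-d['R'].T@d['t']; print('cam in tool',R.inv().apply(cp-p).round(3),'axis',R.inv().apply(d['R'][2]).round(3), R.inv().apply(d['R'][0]).round(2))
print(down(-.017).as_matrix().round(3).tolist())
go(o,[.449,.239,.20],down(-.017))
E
```

```text
cam in tool [ 0.079 -0.001 -0.143] axis [-0.307  0.001  0.952] [ 0.  1. -0.]
[[-1.0, 0.017, 0.0], [0.017, 1.0, 0.0], [0.0, 0.0, -1.0]]
t 0.15 tcp [0.1696 0.549  0.2306] turn [-0.01 -0.   -2.83] shift [-7.12 -7.63  0.77]
```

Emit:
carry_out(plan="0 0 0 0 0 -0.94; 0 0 0 0 0 -0.94; 0 0 0 0 0 -0.94; -0.65 -0.7 0 0 0 0; -0.65 -0.7 0 0 0 0; -0.65 -0.7 0 0 0 0; -0.65 -0.7 0 0 0 0; -0.65 -0.7 0 0 0 0", claw=-1)

```text
time_s: 0.82
eef_pos: [0.2978, 0.4056, 0.2311]
eef_rot: [-0.0, 0.009, 1.0, -0.0]
wrist_force: [2.4, 0.2, -1.4]
opening: 0.999
grasp_force: 0.0
```

Emit:
carry_out(plan="-0.65 -0.7 0 0 0 0; -0.65 -0.7 0 0 0 0; -0.65 -0.7 0 0 0 0; -0.65 -0.7 0 0 0 0; -0.4 -0.5 0 0 0 0; -0.1 -0.1 0 0 0 0; 0 0 0 0 0 0; 0 0 0 0 0 0")

```text
time_s: 1.48
eef_pos: [0.4184, 0.2691, 0.231]
eef_rot: [-0.0, 0.009, 1.0, 0.0]
wrist_force: [0.3, -0.4, 0.6]
opening: 0.998
grasp_force: 0.0
```

```bash
python3 - <<'E'
from h import *; import pickle
from bench import ctrl
o=ctrl.get_obs(); go(o,[.449,.239,.20],down(-.017)); print(np.round(o['q'],2))
c=ctrl.camera('wrist'); pickle.dump(c,open('c1.pkl','wb')); cv2.imwrite('pics/w1.png',c['pixels'][:,:,::-1])
print(proj(c,[(.449,.239,0),(.449,.239,.104)]).round(1).tolist())
E
```

```text
t 1.48 tcp [0.4184 0.2691 0.231 ] turn [ 0.   -0.01 -0.02] shift [-0.78 -0.74  0.78]
[ 0.33  0.01  1.8   0.    1.34 -1.22]
[[291.3, 193.3], [283.2, 225.4]]
```

View pics/w1.png

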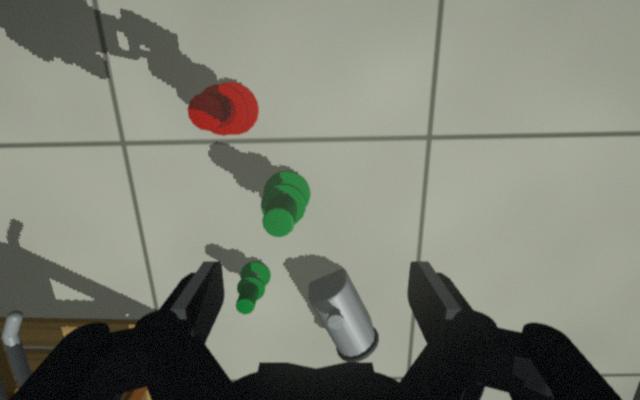

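```bash
cat >> h.py <<'E'
def fitst(c,win,x0,z0=0):
    p=c['pixels'].astype(int); m=(p[...,1]>1.4*p[...,0]+5)&(p[...,1]>1.2*p[...,2]+4)
    k,l,s,ce=cv2.connectedComponentsWithStats(m.astype(np.uint8)); i=l[win[1],win[0]]; m=(l==i)
    from scipy.optimize import minimize
    x0=np.array(x0); f=lambda v:(sil(c,*v,z0)^m).sum()/m.sum()
    r=minimize(f,x0,method='Nelder-Mead',options=dict(initial_simplex=[x0,x0+[.01,0],x0+[0,.01]]))
    return r.x,r.fun,s[i]
E
python3 - <<'E'
from h import *; import pickle
from bench import ctrl
c=pickle.load(open('c1.pkl','rb')); v,f,s=fitst(c,(285,190),(.449,.239)); print(v,f,s)
go(ctrl.get_obs(),[*v,.16],down(-.017))
E
```

```text
[0.44492583 0.23417841] 0.30028873917228105 [ 262  171   48   66 2078]
t 1.53 tcp [0.4181 0.2696 0.2311] turn [ 0.   -0.01 -0.  ] shift [-0.69 -0.87  1.78]
```

Emit:
carry_out(plan="-0.35 -0.44 0 0 0 0; -0.34 -0.43 0.2 0 0 0; 0 0 0.6 0 0 0; 0 0 0.6 0 0 0; 0 0 0.38 0 0 0; 0 0 0 0 0 0; 0 0 0 0 0 0; 0 0 0 0 0 0")

```text
time_s: 2.2
eef_pos: [0.446, 0.2347, 0.1612]
eef_rot: [0.001, 0.008, 1.0, 0.0]
wrist_force: [-0.2, -0.8, 0.9]
opening: 1.002
grasp_force: 0.0
```

```bash
python3 - <<'E'
from h import *; import pickle
from bench import ctrl
o=ctrl.get_obs(); c=ctrl.camera('wrist'); pickle.dump(c,open('c2.pkl','wb'))
w=proj(c,[(.445,.234,.02)])[0].astype(int); im=c['pixels'].copy()
p=c['pixels'].astype(int)
v,f,s=fitst(c,tuple(w),(.445,.234)); print(w,v,f,s)
cs,_=cv2.findContours(sil(c,*v).astype(np.uint8),0,1); cv2.drawContours(im,cs,-1,(255,255,0),1)
cv2.imwrite('pics/w2.png',im[:,:,::-1]); go(o,[*v,.068],down(-.017))
E
```

```text
[314 186] [0.44544449 0.23394871] 0.20096508657394266 [ 287  157   57   84 3523]
t 2.2 tcp [0.446  0.2347 0.1612] turn [0.   0.01 0.01] shift [ 0.01 -0.02  2.33]
```

View pics/w2.png

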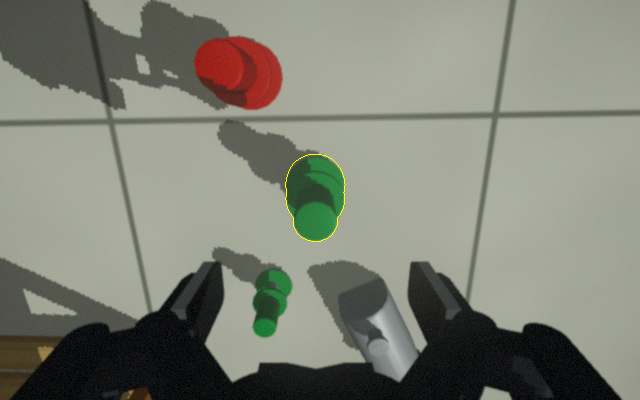

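Emit:
carry_out(plan="0 0 0.6 0 0 0; 0 0 0.6 0 0 0; 0 -0.02 0.6 0 0 0; 0 0 0.35 0 0 0; 0 0 0.15 0 0 0; 0 0 0 0 0 0; 0 0 0 0 0 0; 0 0 0 0 0 0")

```text
time_s: 2.92
eef_pos: [0.4472, 0.2333, 0.0698]
eef_rot: [0.001, 0.009, 1.0, 0.0]
wrist_force: [-0.2, -0.1, 0.6]
opening: 1.001
grasp_force: 0.0
```

Emit:
carry_out(plan="0 0 0 0 0 0; 0 0 0 0 0 0; 0 0 0 0 0 0; 0 0 0 0 0 0; 0 0 0 0 0 0; 0 0 0 0 0 0; 0 0 0 0 0 0; 0 0 0 0 0 0", claw=1)

```text
time_s: 3.58
eef_pos: [0.4461, 0.2329, 0.0684]
eef_rot: [0.0, 0.009, 1.0, 0.0]
wrist_force: [-1.1, 0.6, 4.7]
opening: 0.335
grasp_force: 58.8
```

Emit:
carry_out(plan="0 0 -0.5 0 0 0; 0 0 -0.9 0 0 0; 0 0 -0.9 0 0 0; 0 -0.6 0 0 0 0; 0 -0.9 0 0 0 0; 0 -0.9 0 0 0 0; 0 -0.6 0 0 0 0; 0 0 0 0 0 0")

```text
time_s: 4.25
eef_pos: [0.4432, 0.1093, 0.1596]
eef_rot: [-0.001, 0.011, 1.0, -0.001]
wrist_force: [0.3, -0.1, -1.0]
opening: 0.338
grasp_force: 59.9
```

```bash
python3 - <<'E'
from h import *; import pickle
from bench import ctrl
o=ctrl.get_obs(); d={n:ctrl.camera(n) for n in('wrist','top','side')}; pickle.dump(d,open('c3.pkl','wb'))
print(o['eef_pos'],o['opening'],np.round(o['q'],2))
im=cv2.convertScaleAbs(d['wrist']['pixels'],alpha=1.5)
cv2.imwrite('pics/w3.png',im[:,:,::-1])
E
```

```text
[0.44319659 0.10929612 0.15955235] 0.33828843020442234 [-0.02 -0.01  1.96 -0.    1.19 -1.57]
```

View pics/w3.png

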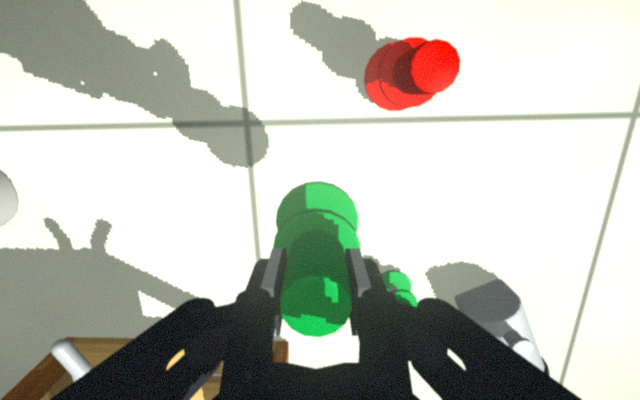

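```bash
cat >> h.py <<'E'
def back(c,u,z):
    r=c['R'].T@np.linalg.solve(c['mtx'],[*u,1]); o=-c['R'].T@c['t']; return o+r*(z-o[2])/r[2]
E
python3 - <<'E'
from h import *; import pickle
d=pickle.load(open('c0.pkl','rb')); w=pickle.load(open('c3.pkl','rb'))['wrist']
print('wrist tip',back(w,(62,343),.118).round(4))
for n,P in dict(top=[(345.4,206),(370,207.5),(351,193),(366,194),(352.6,189),(354.4,157),(367.6,189),(369.4,157)],side=[(330.5,239),(343,257),(346,239.4),(355,248)]).items():
    for u in P: print(n,u,back(d[n],u,.114).round(4))
for n,P in dict(top=[(309,176),(406,184)],side=[(408,308)]).items():
    for u in P: print(n,u,back(d[n],u,0).round(4))
for X in [(.445,.234)]: print([ (n,proj(d[n],[(*X,0),(*X,.104)]).round(1).tolist()) for n in('side','top')])
E
```

```text
wrist tip [ 0.5258 -0.0725  0.118 ]
top (345.4, 206) [ 0.5319 -0.0242  0.114 ]
top (370, 207.5) [ 0.5322 -0.0793  0.114 ]
top (351, 193) [ 0.5627 -0.0353  0.114 ]
top (366, 194) [ 0.5627 -0.0692  0.114 ]
top (352.6, 189) [ 0.5723 -0.0384  0.114 ]
top (354.4, 157) [ 0.6489 -0.039   0.114 ]
top (367.6, 189) [ 0.5746 -0.0723  0.114 ]
top (369.4, 157) [ 0.6512 -0.0736  0.114 ]
side (330.5, 239) [ 0.5338 -0.0211  0.114 ]
side (343, 257) [ 0.533  -0.0757  0.114 ]
side (346, 239.4) [ 0.5619 -0.0367  0.114 ]
side (355, 248) [ 0.5665 -0.0658  0.114 ]
top (309, 176) [0.6296 0.068  0.    ]
top (406, 184) [ 0.6248 -0.1847  0.    ]
side (408, 308) [ 0.6377 -0.1758  0.    ]
[('side', [[252.4, 216.2], [248.0, 185.0]]), ('top', [[237.7, 242.3], [227.6, 237.3]])]
```

Emit:
carry_out(plan="0 -0.5 0.1 0 0 0; 0 -0.8 0.12 0 0 0; 0 -0.9 0.1 0 0 0; 0 -0.9 0 0 0 0; 0 -0.6 0 0 0 0; 0 -0.3 0 0 0 0; 0 0 0 0 0 0; 0 0 0 0 0 0")

```text
time_s: 5.07
eef_pos: [0.4409, -0.0466, 0.147]
eef_rot: [-0.0, 0.009, 1.0, 0.0]
wrist_force: [-0.5, 0.3, -1.5]
opening: 0.335
grasp_force: 60.0
```

```bash
python3 - <<'E'
from h import *; import pickle
from bench import ctrl
o=ctrl.get_obs(); d={n:ctrl.camera(n) for n in('wrist','top','side')}; pickle.dump(d,open('c4.pkl','wb'))
go(o,[.515,-.052,.147],down(-.015))
s=d['side']['pixels'][200:275,280:400]; t=d['top']['pixels'][170:245,300:420]
im=np.hstack([cv2.resize(cv2.convertScaleAbs(q,alpha=g_),(400,250),interpolation=cv2.INTER_CUBIC) for q,g_ in((s,1.5),(t,2.5))])
w=cv2.resize(cv2.convertScaleAbs(d['wrist']['pixels'],alpha=1.6),(544,340))
im=np.vstack([im,np.hstack([w,np.zeros((340,256,3),np.uint8)])])
cv2.imwrite('pics/w4.png',im[:,:,::-1])
E
```

```text
t 5.07 tcp [ 0.4409 -0.0466  0.147 ] turn [ 0.01 -0.   -0.03] shift [-1.85 -0.11  0.  ]
```

View pics/w4.png

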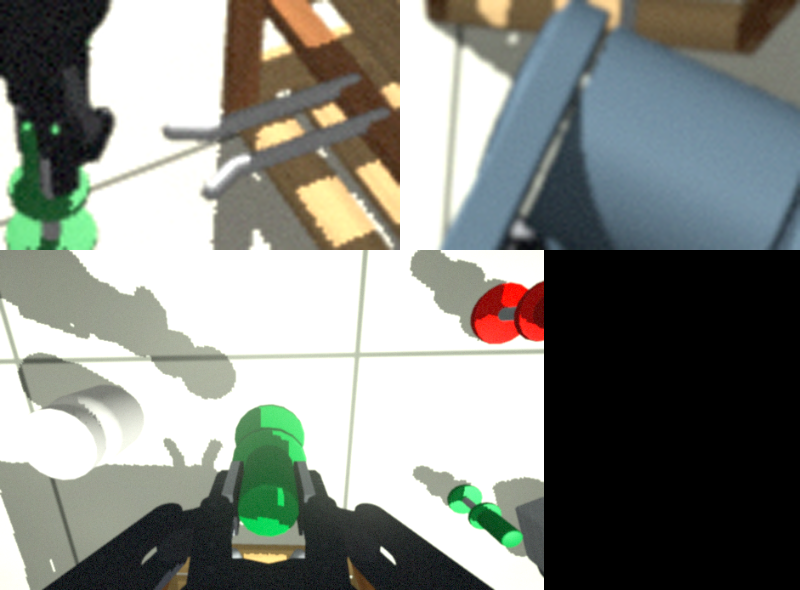

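```bash
python3 - <<'E'
from h import *; import pickle
d=pickle.load(open('c4.pkl','rb')); w=d['wrist']
for u in((280,355),(350.6,356)): print(back(w,u,.116).round(4))
im=cv2.resize(cv2.convertScaleAbs(w['pixels'][325:375,235:395],alpha=1.5),(800,250),interpolation=cv2.INTER_CUBIC)
s=cv2.resize(cv2.convertScaleAbs(d['side']['pixels'][205:265,275:375],alpha=1.3),(560,336),interpolation=cv2.INTER_CUBIC)
im=np.vstack([im,np.hstack([s,np.zeros((336,240,3),np.uint8)])])
cv2.imwrite('pics/w5.png',im[:,:,::-1])
E
```

```text
[ 0.5271 -0.0724  0.116 ]
[ 0.5289 -0.0246  0.116 ]
```

View pics/w5.png

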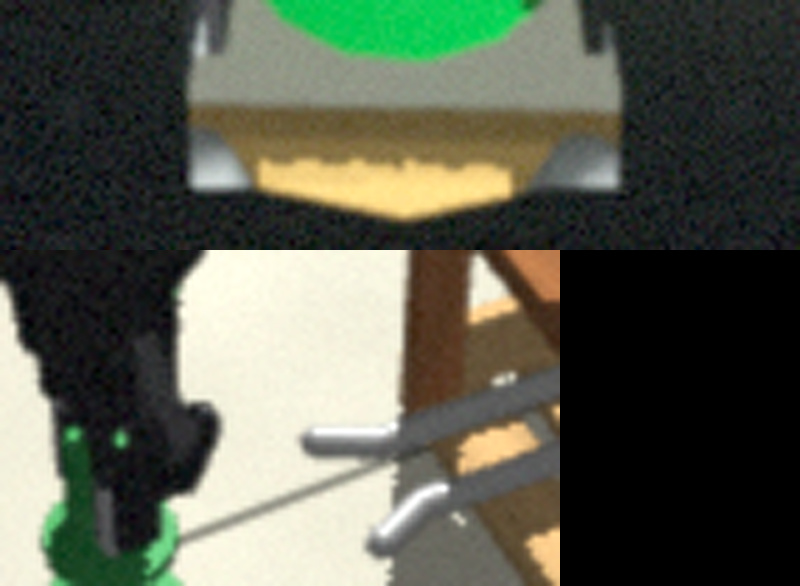

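Emit:
carry_out(plan="-0.3 -0.05 0 0 0 0; -0.5 -0.03 0 0 0 0; -0.5 0 0 0 0 0; -0.4 0 0 0 0 0; -0.2 0 0 0 0 0; 0 0 0 0 0 0; 0 0 0 0 0 0; 0 0 0 0 0 0")

```text
time_s: 5.88
eef_pos: [0.5157, -0.051, 0.1469]
eef_rot: [-0.001, 0.008, 1.0, 0.0]
wrist_force: [0.0, -0.3, -1.8]
opening: 0.342
grasp_force: 60.0
```

```bash
python3 - <<'E'
from h import *; import pickle
from bench import ctrl
o=ctrl.get_obs(); d={n:ctrl.camera(n) for n in('wrist','side')}; pickle.dump(d,open('c5.pkl','wb'))
go(o,[.573,-.051,.147],down(-.015)); print(np.round(o['wrist_force'],1))
s=cv2.resize(cv2.convertScaleAbs(d['side']['pixels'][195:270,285:385],alpha=1.3),(800,600),interpolation=cv2.INTER_CUBIC)
cv2.imwrite('pics/w6.png',s[:,:,::-1])
E
```

```text
t 5.88 tcp [ 0.5157 -0.051   0.1469] turn [ 0.   -0.01 -0.02] shift [-1.43  0.02 -0.  ]
[ 0.  -0.3 -1.8]
```

View pics/w6.png

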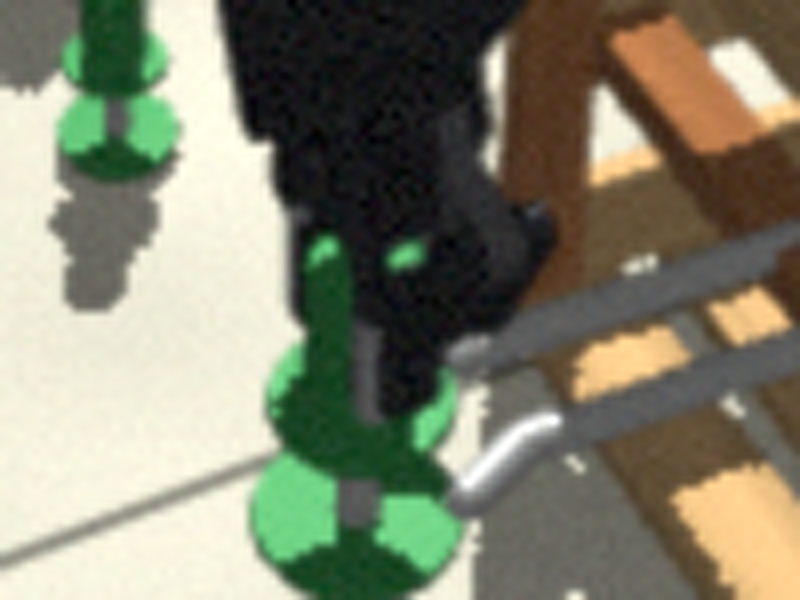

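Emit:
carry_out(plan="-0.2 0 0 0 0 0; -0.25 0 0 0 0 0; -0.25 0 0 0 0 0; -0.25 0 0 0 0 0; -0.25 0 0 0 0 0; -0.2 0 0 0 0 0; 0 0 0 0 0 0; 0 0 0 0 0 0")

```text
time_s: 6.65
eef_pos: [0.5728, -0.0527, 0.1471]
eef_rot: [-0.0, 0.009, 1.0, 0.0]
wrist_force: [-0.1, -0.5, -2.2]
opening: 0.334
grasp_force: 60.0
```

Emit:
carry_out(plan="0 0 0.06 0 0 0; 0 0 0.06 0 0 0; 0 0 0.05 0 0 0; 0 0 0.02 0 0 0; 0 0 0 0 0 0; 0 0 0 0 0 0; 0 0 0 0 0 0; 0 0 0 0 0 0")

```text
time_s: 7.32
eef_pos: [0.5728, -0.0527, 0.1398]
eef_rot: [0.0, 0.009, 1.0, -0.0]
wrist_force: [-0.3, -0.2, -0.8]
opening: 0.334
grasp_force: 60.0
```

Emit:
carry_out(plan="0 0 0.025 0 0 0; 0 0 0 0 0 0; 0 0 0 0 0 0; 0 0 0 0 0 0; 0 0 0 0 0 0; 0 0 0 0 0 0; 0 0 0 0 0 0; 0 0 0 0 0 0")

```text
time_s: 7.98
eef_pos: [0.5728, -0.0527, 0.1387]
eef_rot: [-0.0, 0.009, 1.0, 0.0]
wrist_force: [0.9, 0.5, -1.9]
opening: 0.339
grasp_force: 60.0
```

Emit:
carry_out(plan="0 0 0.025 0 0 0; 0 0 0.015 0 0 0; 0 0 0 0 0 0; 0 0 0 0 0 0; 0 0 0 0 0 0; 0 0 0 0 0 0; 0 0 0 0 0 0; 0 0 0 0 0 0")

```text
time_s: 8.65
eef_pos: [0.573, -0.0527, 0.1384]
eef_rot: [0.0, 0.009, 1.0, -0.0]
wrist_force: [-3.6, 1.2, 6.3]
opening: 0.33
grasp_force: 61.1
```

Emit:
carry_out(plan="0 0 0 0 0 0; 0 0 0 0 0 0; 0 0 0 0 0 0; 0 0 0 0 0 0; 0 0 -0.2 0 0 0; 0 0 -0.5 0 0 0; 0 0 -0.6 0 0 0; 0 0 -0.7 0 0 0", claw=-0.6)

```text
time_s: 9.32
eef_pos: [0.5719, -0.0524, 0.2172]
eef_rot: [-0.001, 0.009, 1.0, 0.0]
wrist_force: [0.1, -0.2, -0.5]
opening: 0.799
grasp_force: 0.0
```

Emit:
carry_out(plan="0.6 0 -0.4 0 0 0; 0.9 0 0 0 0 0; 0.9 0 0 0 0 0; 0.6 0 0 0 0 0; 0 0 0 0 0 0; 0 0 0 0 0 0; 0 0 0 0 0 0; 0 0 0 0 0 0", claw=1)

```text
time_s: 9.98
eef_pos: [0.4538, -0.0508, 0.2336]
eef_rot: [0.001, 0.009, 1.0, -0.0]
wrist_force: [0.5, 0.6, -0.2]
opening: 0.001
grasp_force: 0.0
```

```bash
python3 - <<'E'
from h import *; import pickle
from bench import ctrl
o=ctrl.get_obs(); d={n:ctrl.camera(n) for n in('wrist','side','top')}; pickle.dump(d,open('c6.pkl','wb'))
print(np.round(o['q'],2)); go(o,[.50,-.052,.145],down(-.015,.7))
for n in d:
    w=proj(d[n],[(.573,-.052,.125)])[0]; print(n,w)
    p=d[n]['pixels'].astype(int); m=(p[...,1]>1.4*p[...,0]+5)&(p[...,1]>1.2*p[...,2]+4)
    k,l,s,ce=cv2.connectedComponentsWithStats(m.astype(np.uint8))
    for i in range(1,k):
        if s[i,4]>40: print(s[i],ce[i].round(1))
    ms=sil(d[n],.573,-.052,.072); ys,xs=np.where(ms); print('model',xs.min(),ys.min(),np.ptp(xs)+1,np.ptp(ys)+1)
s=cv2.resize(cv2.convertScaleAbs(d['side']['pixels'][180:280,300:400],alpha=1.4),(400,400),interpolation=cv2.INTER_CUBIC)
w=cv2.resize(cv2.convertScaleAbs(d['wrist']['pixels'],alpha=1.4),(400,250))
im=np.zeros((400,800,3),np.uint8); im[:,:400]=s; im[:250,400:]=w
cv2.imwrite('pics/w7.png',im[:,:,::-1])
E
```

```text
[-0.37 -0.1   1.89  0.    1.35 -1.93]
t 9.98 tcp [ 0.4538 -0.0508  0.2336] turn [-0.01 -6.99 -0.03] shift [ 0.54 -0.01  2.44]
wrist [316.65790292 319.57785242]
[ 490  231   61   49 1495] [518.6 254.7]
[307 335  18  35 457] [315.5 353.6]
model 290 265 54 113
side [354.63978427 238.80830762]
[341 217  25  37 540] [354.4 234.3]
[346 249  21  16 201] [356.9 257.1]
model 340 216 28 51
top [359.1099546  187.87146613]
[253 191  15  16 178] [259.5 198.4]
model 345 175 26 31
```

Emit:
carry_out(plan="0 0 0 0 -1 0; 0 0 0 0 -1 0; 0 0 0 0 -1 0; 0 0 0 0 -1 0; 0 0 0 0 -1 0; 0 0 0 0 -1 0; 0 0 0 0 -1 0; 0 0 0 0 0 0")

```text
time_s: 10.8
eef_pos: [0.4501, -0.0492, 0.2291]
eef_rot: [0.342, 0.009, 0.939, -0.002]
wrist_force: [-0.7, 0.1, -0.4]
opening: -0.0
grasp_force: 0.0
```

```bash
python3 - <<'E'
from h import *
from bench import ctrl
o=ctrl.get_obs(); print(np.round(o['q'],2)); go(o,[.51,-.0515,.134],down(-.015,.7)); go(o,[.51,-.0515,.16],down(-.015,.7))
R=down(-.015,.7); print('1mm fwd',R.inv().apply([.001,-.000015,0])/.04)
E
```

```text
[-0.68 -0.66  2.43  0.55  0.86 -2.48]
t 10.8 tcp [ 0.4501 -0.0492  0.2291] turn [-0.   -0.01 -0.05] shift [ 0.39 -0.04  2.78]
t 10.8 tcp [ 0.4501 -0.0492  0.2291] turn [-0.   -0.01 -0.05] shift [-0.03 -0.04  2.29]
1mm fwd [-1.91232057e-02  2.81243672e-08  1.61072539e-02]
```

Emit:
carry_out(plan="0.05 -0.01 0.4 0 0 0; 0.05 -0.01 0.5 0 0 0; 0.05 -0.01 0.5 0 0 0; 0.05 -0.01 0.5 0 0 0; 0.09 0 0.5 0 0 0; 0.1 0 0.38 0 0 0; 0 0 0 0 0 0; 0 0 0 0 0 0")

```text
time_s: 11.47
eef_pos: [0.5129, -0.0526, 0.1372]
eef_rot: [0.341, 0.008, 0.94, -0.002]
wrist_force: [0.3, 0.1, 0.1]
opening: -0.002
grasp_force: 0.0
```

```bash
python3 - <<'E'
from h import *
from bench import ctrl
o=ctrl.get_obs(); print(np.round(o['q'],2),np.round(o['wrist_force'],1)); go(o,[.60,-.052,.134],down(-.015,.7)); go(o,[.6186,-.053,.134],down(-.015,.7))
E
```

```text
[-0.55 -0.2   2.37  0.79  0.48 -2.73] [0.3 0.1 0.1]
t 11.47 tcp [ 0.5129 -0.0526  0.1372] turn [ 0.01 -0.04 -0.02] shift [-1.61  0.05  1.46]
t 11.47 tcp [ 0.5129 -0.0526  0.1372] turn [ 0.01 -0.04 -0.02] shift [-1.97  0.03  1.76]
```

Emit:
carry_out(plan="-0.09 0 0.09 0 0 0; -0.09 0 0.09 0 0 0; -0.09 0 0.09 0 0 0; -0.09 0 0.09 0 0 0; -0.09 0 0.08 0 0 0; -0.09 0 0.08 0 0 0; 0 0 0 0 0 0; 0 0 0 0 0 0")

```text
time_s: 12.13
eef_pos: [0.5425, -0.0537, 0.136]
eef_rot: [0.343, 0.008, 0.939, -0.003]
wrist_force: [0.4, -0.3, -0.3]
opening: 0.003
grasp_force: 0.0
```

```bash
python3 - <<'E'
from h import *
from bench import ctrl
o=ctrl.get_obs(); print(np.round(o['q'],2),np.round(o['wrist_force'],1)); go(o,[.60,-.052,.134],down(-.015,.7)); go(o,[.6186,-.053,.134],down(-.015,.7))
E
```

```text
[-0.5  -0.11  2.3   0.8   0.43 -2.71] [ 0.4 -0.3 -0.3]
t 12.13 tcp [ 0.5425 -0.0537  0.136 ] turn [-0.02 -0.   -0.02] shift [-1.07  0.06  0.96]
t 12.13 tcp [ 0.5425 -0.0537  0.136 ] turn [-0.02 -0.   -0.02] shift [-1.42  0.05  1.26]
```

Emit:
carry_out(plan="-0.14 0.02 0.13 0 0 0; -0.14 0.02 0.13 0 0 0; -0.14 0.01 0.13 0 0 0; -0.14 0 0.13 0 0 0; -0.14 0 0.12 0 0 0; -0.14 0 0.12 0 0 0; -0.12 0 0.1 0 0 0; -0.08 0 0.07 0 0 0")

```text
time_s: 12.8
eef_pos: [0.599, -0.0528, 0.1343]
eef_rot: [0.343, 0.008, 0.939, -0.003]
wrist_force: [-1.1, -0.1, 1.1]
opening: 0.001
grasp_force: 0.5
```

```bash
python3 - <<'E'
from h import *; import pickle
from bench import ctrl
o=ctrl.get_obs(); print(np.round(o['q'],2),np.round(o['wrist_force'],1)); go(o,[.6186,-.053,.134],down(-.015,.7))
d={n:ctrl.camera(n) for n in('side',)}; pickle.dump(d,open('c7.pkl','wb'))
c=d['side']; p=c['pixels'].astype(int); m=(p[...,1]>1.4*p[...,0]+5)&(p[...,1]>1.2*p[...,2]+4)
k,l,s,ce=cv2.connectedComponentsWithStats(m.astype(np.uint8))
for i in range(1,k):
    if s[i,4]>20: print(s[i],ce[i].round(1))
for x in (.60,.61,.62,.63,.642):
    ys,xs=np.where(sil(c,x,-.053,.07)); print(x,xs.min(),ys.min(),np.ptp(xs)+1,np.ptp(ys)+1)
E
```

```text
[-0.43  0.03  2.17  0.76  0.38 -2.62] [-1.1 -0.1  1.1]
t 12.8 tcp [ 0.599  -0.0528  0.1343] turn [-0.02  0.   -0.02] shift [-0.37  0.    0.32]
[292 210  11   7  36] [296.2 213.8]
[362 211  24  32 449] [375.6 226.7]
[362 242  24  14 195] [375.  249.6]
0.6 351 213 28 51
0.61 355 211 28 51
0.62 359 210 28 50
0.63 363 208 28 51
0.642 368 206 28 51
```

Emit:
carry_out(plan="-0.05 0 0.04 0 0 0; -0.05 0 0.04 0 0 0; -0.05 0 0.04 0 0 0; -0.05 0 0.04 0 0 0; -0.04 0 0.035 0 0 0; -0.03 0 0.025 0 0 0; 0 0 0 0 0 0; 0 0 0 0 0 0")

```text
time_s: 13.52
eef_pos: [0.6122, -0.053, 0.1346]
eef_rot: [0.343, 0.008, 0.939, -0.003]
wrist_force: [-0.3, 0.2, 0.7]
opening: 0.0
grasp_force: 0.0
```

Emit:
carry_out(plan="-0.02 0 0.017 0 0 0; 0 0 0 0 0 0; -0.02 0 0.017 0 0 0; 0 0 0 0 0 0; -0.02 0 0.017 0 0 0; 0 0 0 0 0 0; 0 0 0 0 0 0; 0 0 0 0 0 0")

```text
time_s: 14.18
eef_pos: [0.6153, -0.0531, 0.1346]
eef_rot: [0.343, 0.008, 0.939, -0.003]
wrist_force: [0.3, 0.0, -0.2]
opening: 0.002
grasp_force: 0.1
```

Emit:
carry_out(plan="-0.02 0 0.017 0 0 0; 0 0 0 0 0 0; -0.02 0 0.017 0 0 0; 0 0 0 0 0 0; 0 0 0 0 0 0; 0 0 0 0 0 0; 0 0 0 0 0 0; 0 0 0 0 0 0")

```text
time_s: 14.85
eef_pos: [0.6173, -0.0531, 0.1346]
eef_rot: [0.343, 0.008, 0.939, -0.003]
wrist_force: [-3.5, -0.5, 2.6]
opening: 0.003
grasp_force: 2.0
```

Emit:
carry_out(plan="-0.02 0 0.017 0 0 0; 0 0 0 0 0 0; -0.02 0 0.017 0 0 0; 0 0 0 0 0 0; 0 0 0 0 0 0; 0 0 0 0 0 0; 0 0 0 0 0 0; 0 0 0 0 0 0")

```text
time_s: 15.52
eef_pos: [0.619, -0.053, 0.1349]
eef_rot: [0.343, 0.008, 0.939, -0.003]
wrist_force: [-18.2, 0.1, 13.8]
opening: -0.0
grasp_force: 9.5
```

```bash
cat > chk.py <<'E'
from h import *; import pickle
from bench import ctrl
o=ctrl.get_obs(); print(np.round(o['q'],2),np.round(o['wrist_force'],1)); go(o,[.6186,-.053,.134],down(-.015,.7))
c=ctrl.camera('side'); pickle.dump(c,open('c8.pkl','wb'))
p=c['pixels'].astype(int); m=(p[...,1]>1.4*p[...,0]+5)&(p[...,1]>1.2*p[...,2]+4)
k,l,s,ce=cv2.connectedComponentsWithStats(m.astype(np.uint8))
for i in range(1,k):
    if s[i,4]>20: print(s[i],ce[i].round(1))
E
python3 chk.py
```

```text
[-0.41  0.08  2.12  0.74  0.37 -2.58] [-18.2   0.1  13.8]
t 15.52 tcp [ 0.619  -0.053   0.1349] turn [-0.02  0.   -0.02] shift [0.02 0.   0.01]
[292 199  15  18 157] [298.7 209.2]
[368 208  26  33 413] [383.  225.2]
[369 241  23  13 171] [381.  247.5]
```

Emit:
carry_out(plan="0.05 0 -0.04 0 0 0; 0.1 0 -0.08 0 0 0; 0.2 0 -0.17 0 0 0; 0.3 0 -0.25 0 0 0; 0.3 0 -0.25 0 0 0; 0.2 0 -0.5 0 0 0; 0 0 -0.5 0 0 0; 0 0 0 0 0 0")

```text
time_s: 16.23
eef_pos: [0.5374, -0.0518, 0.1614]
eef_rot: [0.344, 0.008, 0.939, -0.004]
wrist_force: [0.6, -0.3, -0.0]
opening: 0.003
grasp_force: 0.0
```

```bash
python3 chk.py; python3 - <<'E'
from h import *; import pickle
c=pickle.load(open('c8.pkl','rb'))
for x in (.635,.642):
    ys,xs=np.where(sil(c,x,-.053,.07)); print(x,xs.min(),ys.min(),np.ptp(xs)+1,np.ptp(ys)+1)
s=cv2.resize(cv2.convertScaleAbs(c['pixels'][170:285,300:450],alpha=1.5),(780,598),interpolation=cv2.INTER_CUBIC)
cv2.imwrite('pics/w8.png',s[:,:,::-1])
E
```

```text
[-0.5  -0.19  2.3   0.7   0.49 -2.59] [ 0.6 -0.3 -0. ]
t 16.23 tcp [ 0.5374 -0.0518  0.1614] turn [-0.03  0.02 -0.02] shift [-1.11  0.    1.83]
[369 208  24  33 477] [381.6 225.2]
[370 241  22  13 172] [381.3 247.6]
0.635 365 207 28 51
0.642 368 206 28 51
```

View pics/w8.png

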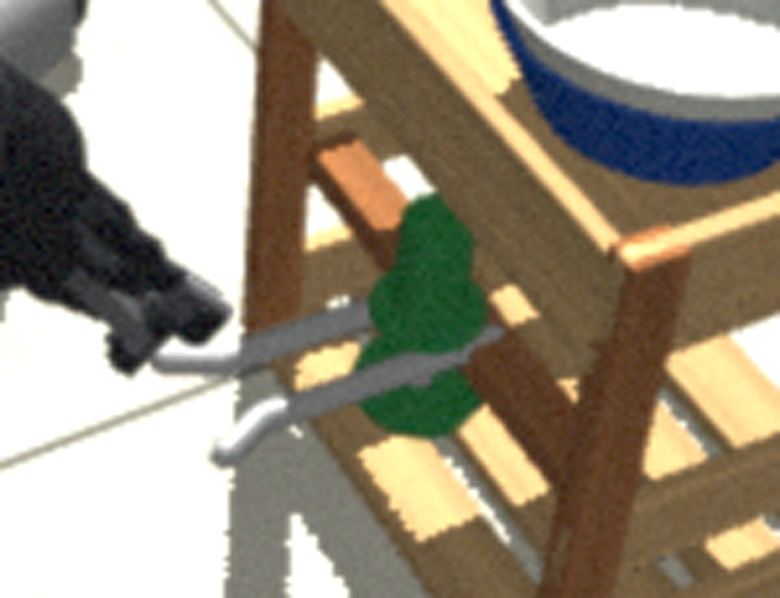

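The stopper hangs upright with its collar on both rails and its neck at the crossbar. The gripper tips (crop 210,310) are clear of it and above the rails.

```bash
python3 -c "
from bench import ctrl
print(ctrl.hand_in())"
```

```text
the job is handed in; nothing more can be done
None
```

I handed the job in at about 16 s: the green stopper hangs upright by its collar on the rails with its neck against the crossbar. The gripper is clear of it, the jar, spout cover and bowls were not touched, and no verdict came back.

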